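Pudding moulds from the draining rack to the storage board, in reverse order

TASK

The four pudding moulds have dried in a row on the pegs of the steel draining rack, the smallest next to its handle and the largest at the far end. Move them over to the pegs of the wooden storage board in reverse order, so that the heaviest is near the hand when the board is carried: the largest next to the board's handle, then down in size to the smallest at the far end. Each goes upside down over its own peg, roughly centred and resting flat on the board; do not knock a mould over or disturb the sugar shaker, the marker and the measuring cup.

Things in the scene. Friction and masses are not known exactly. Their poses are not given: they have to be found in the camera images.
- mould_1: smallest of four plain aluminium pudding moulds: round tapered cup, upside down over a peg: rolled rim below (38 mm across), narrowing straight to a closed flat top (26 mm across), 36 mm high, wall 2.5 mm, about 40 g. Origin at the centre of the rim plane (its underside), z up. At the start first from the handle end of the draining rack.
- mould_2: second smallest of four plain aluminium pudding moulds: round tapered cup, upside down over a peg: rolled rim below (46 mm across), narrowing straight to a closed flat top (32 mm across), 44 mm high, wall 2.5 mm, about 55 g. Origin at the centre of the rim plane (its underside), z up. At the start second from the handle end of the draining rack.
- mould_3: second largest of four plain aluminium pudding moulds: round tapered cup, upside down over a peg: rolled rim below (54 mm across), narrowing straight to a closed flat top (38 mm across), 52 mm high, wall 2.5 mm, about 75 g. Origin at the centre of the rim plane (its underside), z up. At the start third from the handle end of the draining rack.
- mould_4: largest of four plain aluminium pudding moulds: round tapered cup, upside down over a peg: rolled rim below (62 mm across), narrowing straight to a closed flat top (44 mm across), 60 mm high, wall 2.5 mm, about 100 g. Origin at the centre of the rim plane (its underside), z up. At the start fourth from the handle end of the draining rack.
- drain_rack: fixed draining rack: perforated steel deck, 288 x 84 mm, over a grey drip tray, with a row of four steel pegs and a wire handle loop across one end. Origin on the worktop under the middle of the row; x along the row toward the handle, z up. Top at z = 22 mm; pegs, 9 mm thick and 26 mm high above it, at x = +99, +33, -33, -99 mm, y = 0. Handle at x = 142 mm, 54 mm wide, rising 31 mm above the top.
- mould_board: fixed storage board: pale beech, 288 x 84 mm, with a row of four wooden pegs (empty at the start) and a dark handle loop across one end. Origin on the worktop under the middle of the row; x along the row toward the handle, z up. Top at z = 20 mm; pegs, 10 mm thick and 26 mm high above it, at x = +99, +33, -33, -99 mm, y = 0. Handle at x = 142 mm, 54 mm wide, rising 31 mm above the top.
- sugar_shaker: bystander: steel sugar shaker with a domed, pierced top, 68 mm across, 106 mm high, standing behind the racks. Origin at the centre of its underside.
- marker: bystander: blue and white marker pen, 17 x 135 x 16 mm, lying between the two racks. Origin under its middle; y along its length.
- measure_cup: bystander: small steel measuring cup with a wire handle, 56 x 83 x 44 mm, standing between the racks and the robot. Origin at its underside.
Mind the look-alikes: they are no part of the job. What is shaped like the mould_1 but orange or pink is not meant.

How it is judged:
At the end, for the whole second after the job is handed in: The moulds stand over the board's pegs, largest at the handle end, then in falling size to the smallest at the far end: each within 10 mm of its peg along and across the row, rim on the board within 4 mm, upright within 0.08 rad, released and at rest (x of mould_1 in the frame of mould_board between -0.109 and -0.089 m and y of mould_1 in the frame of mould_board between -0.01 and 0.01 m and z of mould_1 in the frame of mould_board between 0.016 and 0.024 m and angle between each of mould_1, mould_2, mould_3, mould_4's own z axis and vertical below 0.08 rad and linear speed of each of mould_1, mould_2, mould_3, mould_4 below 0.02 m/s and x of mould_2 in the frame of mould_board between -0.043 and -0.023 m and y of mould_2 in the frame of mould_board between -0.01 and 0.01 m and z of mould_2 in the frame of mould_board between 0.016 and 0.024 m and x of mould_3 in the frame of mould_board between 0.023 and 0.043 m and y of mould_3 in the frame of mould_board between -0.01 and 0.01 m and z of mould_3 in the frame of mould_board between 0.016 and 0.024 m and x of mould_4 in the frame of mould_board between 0.089 and 0.109 m and y of mould_4 in the frame of mould_board between -0.01 and 0.01 m and z of mould_4 in the frame of mould_board between 0.016 and 0.024 m); the robot touches nothing.
It fails at once if a mould is knocked over (tilted more than 0.8 rad) (angle between any of mould_1, mould_2, mould_3, mould_4's own z axis and vertical above 0.8 rad).
It fails at once if a bystander is disturbed (sugar shaker, marker or measuring cup moved more than 20 mm) (distance of any of sugar_shaker, marker, measure_cup from where it was at the start of the episode above 0.02 m).
It also fails if it takes over 99 s, if anything falls off the work surface, if the arm or the gripper's body presses on something with over 40 N, if the wrist force passes 120 N, or if a joint passes its speed limit or range.

ROBOT

A 6-joint arm with a two-finger parallel gripper is mounted at the origin on a cart in front of the work surface, level with it; the furniture and walls round the work are solid. World frame = base frame: x ahead of the robot, y to its left, z up, the work surface at z = 0. Lengths are in m, angles in rad, forces in N, time in s.
With the tool pointing down it reaches from about 0.275 to 0.775 m from the base axis. Payload 14.6 kg.
Tool frame: the origin (TCP) lies on the centre line of the jaws, within the pads' length; the fingertips stand 14 mm ahead of it and the grasp point (between the pads) lies 5 mm behind it (env.tips_ahead is the distance from the TCP to the fingertips, in m); z points along the fingers, x is the direction in which the jaws open and shut, and the axes are right-handed (so a half turn about z gives the same grasp; the last joint's range is limited). The gripper opens to 85 mm and grips with 20 to 120 N. Pads are 22 mm wide; open, the fingers measure 114 mm over their backs; the gripper's body (76 mm by 85 mm) begins 54 mm behind the grasp point. The pads swing forward as they close: fully open they stand 13 mm farther back than shut.
Start: joints at [0.959, 0.263, -0.048, 1.259, 0, 1.415], TCP at [0.232, 0.471, 0.245] pointing down, gripper open.
Joint ranges: [-2.65, 2.65], [-0.89, 1.7], [-1.18, 1.37], [-2.13, 2.11], [-1.35, 1.29], [-3.14, 3.14]. Speed limits (rad/s): [1.89, 1.89, 2.57, 2.79, 3.14, 3.14].

INTERFACE

Orientations are given as [roll, pitch, yaw] about the fixed x, y, z axes, in that order (R = Rz(yaw) Ry(pitch) Rx(roll)).
In Python, from rig import telemetry, optics, sign_off, env gives the robot as it stands.
- The arm moves only by the tool apply_moves, never from a script. Its arguments are lists of equal length, an entry for each row: "slide": the shift along the tool's x, y, z in cm, a list of three; "twist": the turn about the tool's z in degrees. In form: {"slide": [[tx, ty, tz], ...], "twist": [twist, ...]}. A call has 1 to 20 rows; each row is the pose to reach, as a shift and turn from the pose commanded when the call began, along the tool's axes at that moment; what a row does not reach only later rows make up. A row lasts 1/8 s, in which the tool goes at most 62.5 mm and 10.7 degrees, less where a joint would pass 70% of its speed; a pose out of reach is approached as far as the arm can. A call with a gripper value outside its range is refused whole. "grip" is the closure, from -1 (fully open) to 1 (shut), so that 0 is half open, set as the call begins (left out, the last holds). The fingers move at their own pace and stop on an object; "force" is the grip in N (left out, the last holds). Time passes only in rows, so rows that repeat a pose let the fingers close. It gives the time, the measured TCP pose, the force and the opening at its end, in the units of the state.
- telemetry.get_state(): the state, without advancing time (a new reading comes with each control period).
- optics.read_camera(name): name is "scene" or "side" or "wrist"; returns the picture (384x512x3 uint8, blue, green, red); there is no depth.
- optics.camera_info(name): a dict with "intrinsics" (3x3 intrinsics, pixels), "R" (3x3) and "t" (3): a world point X has camera coordinates R X + t. Camera axes: x right, y down, z forward; pixel columns grow to the right and rows downward; lengths in m; the calibration is good to about 2 mm. A picture is of the moment at which its call begins: read the wrist's pose just before it. camera_info takes no time and is no camera call; for the wrist camera it gives the pose at the moment of the call.
- sign_off(): hands the job in, once; it reports no verdict.
The state is a dict: "clock": time; "qpos": joint angles; "joint_velocities": joint speeds; "tau": joint torques, N m; "tcp_pos": TCP position; "orientation": TCP orientation; "contact_force": force on the tool from outside, world axes, zero at the start; "ft_torque": the same for the moment, N m; "grip_width": finger opening in m.
Only numpy, scipy, OpenCV 4.12 (cv2) and the standard library are available. Lean on these libraries where they do the work, as an engineer would, in place of code of your own. Each camera call takes 0.05 s, during which the arm holds its last target.

## Working session

There is one attempt and no reset: what is moved stays moved. The work goes in short steps, Python scripts to look and compute and a tool call to move; the robot and the scene stay as the last step left them, time stands still between calls to the robot, and variables do not carry over. Pictures are saved under pics/ and viewed, and the job is handed in when it is done.

Besides the shell and the picture viewer there is one more tool, called after ">>>" by a JSON object that holds its "op" and its "data", one argument or row to a line. apply_moves: Moves the arm, as the interface text tells. Its arguments: {"type":"object","properties":{"slide":{"type":"array"},"twist":{"type":"array"},"grip":{"type":"number"},"force":{"type":"number"}},"required":["slide","twist"]}

```bash
ls; mkdir -p pics; python3 - <<'E'
from rig import telemetry, optics, env
import cv2,json
s=telemetry.get_state(); print({k:(v.tolist() if hasattr(v,'tolist') else v) for k,v in s.items()})
for n in("scene","side","wrist"):
    im=optics.read_camera(n); cv2.imwrite(f"pics/{n}0.png",im)
    c=optics.camera_info(n); print(n,c)
E
```

```text
pics
{'clock': 0.0, 'qpos': [0.9586991733326882, 0.2635177179375402, -0.04893910243122594, 1.2594143442787518, -1.1057591232514453e-05, 1.4155106050815818], 'joint_velocities': [-0.0005359426849166316, -0.0018579590184394968, -0.0017645497899946127, 0.0009932573099127925, -0.0012288707885436732, -0.0010641924277828517], 'tau': [-0.0023388956469716504, -63.762195110321045, 38.4552276134491, 0.013909194676671177, -0.0002544861490605399, -9.103977731683699e-06], 'tcp_pos': [0.23141634384646007, 0.47094589534846953, 0.24482700130289858], 'orientation': [-3.1414373410760303, 0.001063614926497758, 1.1139849835849243], 'contact_force': [-0.41369391459507787, 0.3073682711334084, -0.6408308171164764], 'ft_torque': [0.04701613244048283, -0.0037457064284209174, -0.0025318917894450494], 'grip_width': 0.08548166589240867}
scene {'intrinsics': array([[421.74236906,   0.        , 251.59371808],
       [  0.        , 421.74236906, 188.48618828],
       [  0.        ,   0.        ,   1.        ]]), 'R': array([[ 0.47085552, -0.88220093,  0.00407436],
       [-0.68390494, -0.36792896, -0.63000183],
  
[... 195 characters left out ...]
74.55656425, 188.87674991],
       [  0.        ,   0.        ,   1.        ]]), 'R': array([[ 0.99723323, -0.07425777, -0.00341657],
       [-0.04588815, -0.5787874 , -0.81418635],
       [ 0.05848219,  0.81209047, -0.58059358]]), 't': array([-0.53408286,  0.05074885,  1.03207537])}
wrist {'intrinsics': array([[330.45598784,   0.        , 247.40230679],
       [  0.        , 330.45598784, 195.71333751],
       [  0.        ,   0.        ,   1.        ]]), 'R': array([[ 4.40213703e-01,  8.97892568e-01, -9.12268795e-04],
       [ 8.52023746e-01, -4.17404380e-01,  3.15957466e-01],
       [ 2.83315075e-01, -1.39866081e-01, -9.48772917e-01]]), 't': array([-0.52352063, -0.04083627,  0.3803985 ])}
```

View pics/scene0.png

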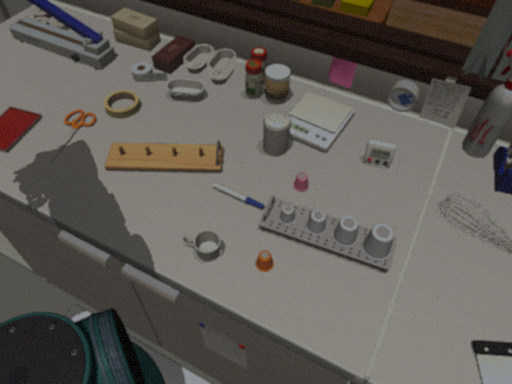

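View pics/side0.png

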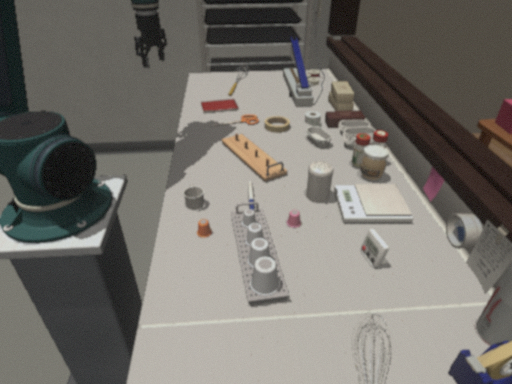

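View pics/wrist0.png

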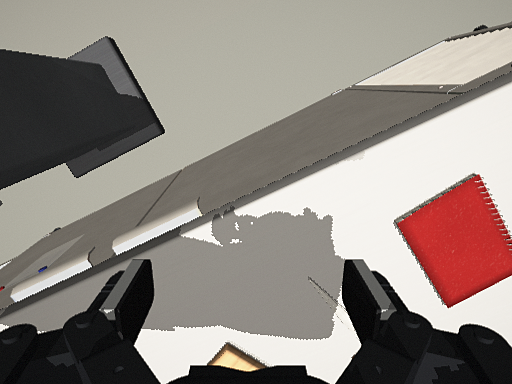

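The scene view shows the empty board around (165,157) with its handle at (219,150). The rack is around (330,233) with its handle at (268,210). The grey moulds run from smallest to largest at (288,213), (317,220), (346,230) and (379,240). The look-alikes are the pink one at (301,181) and the orange one at (264,260), and neither is on the rack. I'll enlarge both areas to confirm and measure.

```bash
python3 - <<'E'
import cv2
a=cv2.imread("pics/scene0.png")
c=cv2.resize(a[125:185,95:235],None,fx=5,fy=5,interpolation=cv2.INTER_CUBIC);cv2.imwrite("pics/c_board.png",c)
c=cv2.resize(a[170:280,250:400],None,fx=5,fy=5,interpolation=cv2.INTER_CUBIC);cv2.imwrite("pics/c_rack.png",c)
b=cv2.imread("pics/side0.png")
c=cv2.resize(b[125:305,180:330],None,fx=3.3,fy=3.3,interpolation=cv2.INTER_CUBIC);cv2.imwrite("pics/c_side.png",c)
E
```

```text
(no output)
```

View pics/c_board.png

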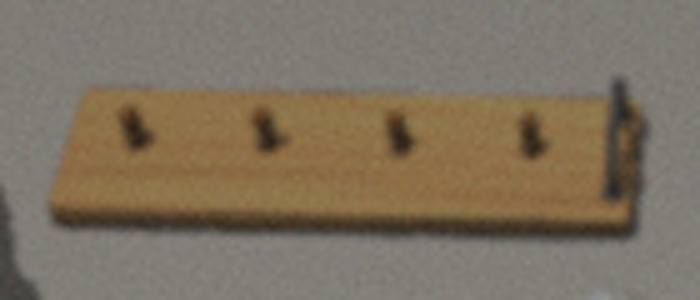

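View pics/c_rack.png

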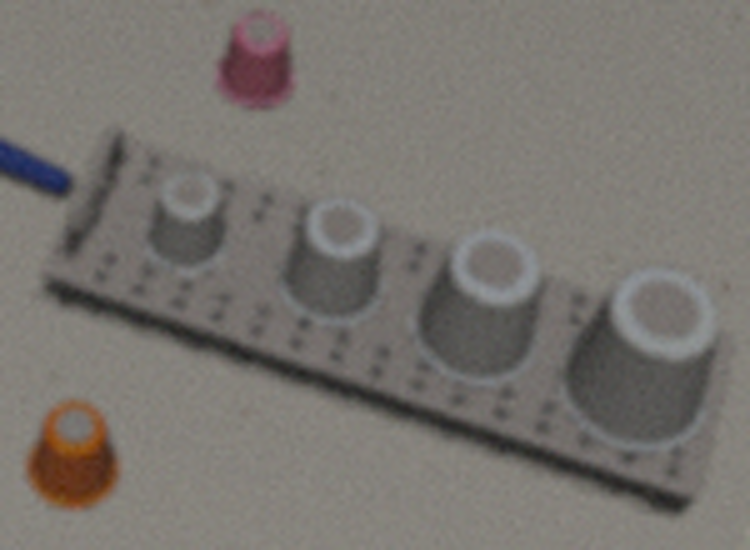

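View pics/c_side.png

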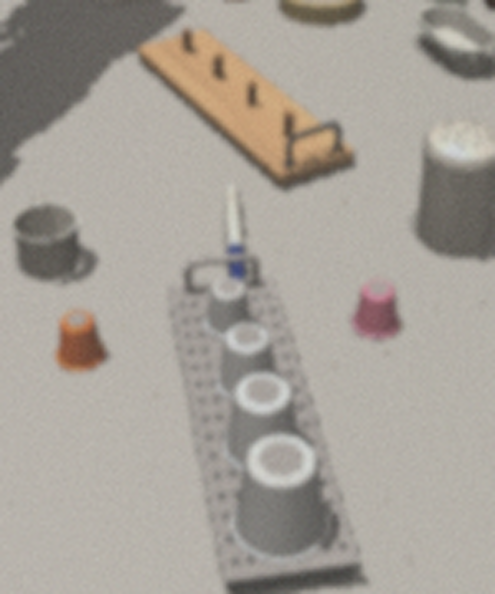

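The enlarged crops confirm the four grey moulds on the rack, growing in size away from the wire handle. The pink and orange cups stand on the worktop and are not meant. The board's handle is at its right end in the scene view. Next I'll cast rays through the top centres and the peg tops.

```bash
cat > h.py <<'E'
import numpy as np
from rig import optics
def ray(c,u,v):
    R=np.array(c['R']);t=np.array(c['t']);K=np.array(c['intrinsics'])
    d=R.T@np.linalg.inv(K)@np.array([u,v,1.]); return -R.T@t,d/np.linalg.norm(d)
def onplane(c,u,v,z):
    o,d=ray(c,u,v); return o+d*(z-o[2])/d[2]
def tri(rs):
    A=0;b=0
    for o,d in rs:
        P=np.eye(3)-np.outer(d,d);A=A+P;b=b+P@o
    X=np.linalg.solve(A,b);return X,[np.linalg.norm((np.eye(3)-np.outer(d,d))@(X-o)) for o,d in rs]
def fitrow(xs,P):
    # P 2D world pts, xs local x. returns origin, yaw
    xs=np.array(xs);P=np.array(P);L=np.c_[xs,0*xs]
    lc=L.mean(0);pc=P.mean(0);H=(L-lc).T@(P-pc)
    yaw=np.arctan2(H[0,1]-H[1,0],H[0,0]+H[1,1])
    R=np.array([[np.cos(yaw),-np.sin(yaw)],[np.sin(yaw),np.cos(yaw)]])
    o=pc-R@lc; return o,yaw,(P-(L@R.T+o))
E
python3 - <<'E'
from h import *
np.set_printoptions(precision=4,suppress=True)
sc=optics.camera_info("scene");sd=optics.camera_info("side")
S=lambda x,y,s,a,b:((x+.5)/s+a-.5,(y+.5)/s+b-.5)
ms=[(189,195),(341,227),(494,268),(664,313)];md=[(229,289),(247,338),(262,393),(281,460)]
ps=[(529,118),(397,115),(263,115),(130,112)];pd=[(288,114),(251,83),(217,57),(187,32)]
zs=[.058,.066,.074,.082];x=[.099,.033,-.033,-.099]
for nm,A,B,z,o1 in(("rack",ms,md,zs,(250,170)),("board",ps,pd,[.046]*4,(95,125))):
    a=[];b=[]
    for i in range(4):
        p=S(*A[i],5,*o1);q=S(*B[i],3.3,180,125)
        P=onplane(sc,*p,z[i]);Q=onplane(sd,*q,z[i]);X,e=tri([ray(sc,*p),ray(sd,*q)])
        print(nm,i,P[:2],Q[:2],'tri',X,e);a.append(P[:2]);b.append(Q[:2])
    for l in(a,b,(np.array(a)+b)/2):
        o,y,r=fitrow(x,l);print(o,np.degrees(y));print(r*1e3)
E
```

```text
rack 0 [ 0.5141 -0.13  ] [ 0.5152 -0.1338] tri [ 0.5157 -0.1295  0.0549] [np.float64(0.0004731749284352357), np.float64(0.0004731749284352285)]
rack 1 [ 0.5236 -0.1954] [ 0.5236 -0.1987] tri [ 0.5244 -0.1954  0.0638] [np.float64(0.000762483169434073), np.float64(0.0007624831694339317)]
rack 2 [ 0.5284 -0.2598] [ 0.5285 -0.2625] tri [ 0.5292 -0.2599  0.0721] [np.float64(0.0005921106092239273), np.float64(0.0005921106092240087)]
rack 3 [ 0.5341 -0.3276] [ 0.5342 -0.3294] tri [ 0.5347 -0.3278  0.0806] [np.float64(0.00038834345445393036), np.float64(0.0003883434544539773)]
[ 0.5251 -0.2282] 95.62418574144546
[[-1.2545 -0.3482]
 [ 1.8033 -0.0132]
 [ 0.1406  1.2369]
 [-0.6893 -0.8755]]
[ 0.5254 -0.2311] 95.45335896372632
[[-0.8152 -1.2498]
 [ 1.3658 -0.4562]
 [ 0.019   1.4657]
 [-0.5697  0.2403]]
[ 0.5252 -0.2297] 95.53921145269754
[[-1.0341 -0.799 ]
 [ 1.5848 -0.2347]
 [ 0.0795  1.3513]
 [-0.6303 -0.3176]]
board 0 [0.5882 0.1392] [0.5874 0.1336] tri [0.5888 0.1399 0.0434] [np.float64(0.001253295797575714), np.float64(0.001253295797575587)]
board 1 [0.5592 0.1975] [0.5577 0.1943] tri [0.5585 0.1971 0.0453] [np.float64(0.0010065342579328076), np.float64(0.0010065342579328293)]
board 2 [0.528  0.2554] [0.5279 0.2494] tri [0.5289 0.2567 0.043 ] [np.float64(0.0010544470759827214), np.float64(0.0010544470759826887)]
board 3 [0.4986 0.3142] [0.5    0.3061] tri [0.5008 0.3173 0.0411] [np.float64(0.000993639035427645), np.float64(0.0009936390354277757)]
[0.5435 0.2266] -62.761198634137166
[[-0.6004  0.7091]
 [ 0.5791  0.2368]
 [-0.4278 -0.5205]
 [ 0.4492 -0.4254]]
[0.5432 0.2208] -62.98125695448936
[[-0.8513  0.9515]
 [-0.518   2.8287]
 [-0.3288 -0.8273]
 [ 1.6981 -2.9529]]
[0.5434 0.2237] -62.87016206927752
[[-0.7276  0.8296]
 [ 0.03    1.5325]
 [-0.3778 -0.6737]
 [ 1.0754 -1.6885]]
```

The heights and row spacing fit the given geometry: residuals are 3 mm or less, and rack yaw is about 95.5° and board yaw about −62.8°. Next I'll go above the board for a close wrist look, with the jaws across the row.

>>> {"op": "apply_moves", "data": {
  "slide": [
    [-8.4,38.9,-1.5],
    [-8.4,38.9,-1.5],
    [-8.4,38.9,-1.5],
    [-8.4,38.9,-1.5],
    [-8.4,38.9,-1.5],
    [-8.4,38.9,-1.5],
    [-8.4,38.9,-1.5],
    [-8.4,38.9,-1.5],
    [-8.4,38.9,-1.5],
    [-8.4,38.9,-1.5],
    [-8.4,38.9,-1.5],
    [-8.4,38.9,-1.5]
  ],
  "twist": [36.6,36.6,36.6,36.6,36.6,36.6,36.6,36.6,36.6,36.6,36.6,36.6],
  "grip": -1
}}

```text
clock: 1.65
tcp_pos: [0.5433, 0.2246, 0.2604]
orientation: [3.142, -0.0, 0.476]
contact_force: [0.8, -1.2, -0.2]
grip_width: 0.0857
```

```bash
cat > snap.py <<'E'
import sys,cv2,pickle
from rig import telemetry, optics, env
from h import *
np.set_printoptions(precision=4,suppress=True)
s=telemetry.get_state(); c=optics.camera_info("wrist"); im=optics.read_camera("wrist")
n=sys.argv[1]; cv2.imwrite(f"pics/{n}.png",im); pickle.dump((s,c),open(f"pics/{n}.pkl","wb"))
print(s['clock'],np.array(s['tcp_pos']),np.degrees(s['orientation']),s['grip_width'],np.array(s['contact_force']),env.tips_ahead)
E
python3 snap.py w1
```

```text
1.65 [0.5433 0.2246 0.2604] [179.9985  -0.0094  27.2649] 0.08565660775946951 [ 0.7575 -1.1923 -0.178 ] 0.014
```

View pics/w1.png

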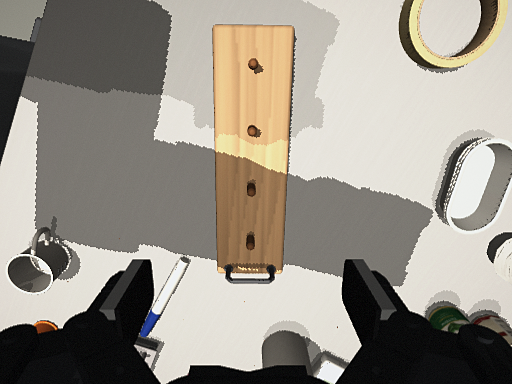

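The wrist view shows the whole board aligned with the tool, the handle at (250,275), and pegs at about (253,64), (252,130), (251,188) and (250,240). I'll enlarge it to pick the peg tops.

```bash
python3 - <<'E'
import cv2
a=cv2.imread("pics/w1.png")
t=[cv2.resize(a[y-15:y+15,235:270],None,fx=10,fy=10,interpolation=cv2.INTER_CUBIC) for y in(66,132,190,242)]
cv2.imwrite("pics/w1c.png",cv2.vconcat([cv2.hconcat(t[:2]),cv2.hconcat(t[2:])]))
E
```

```text
(no output)
```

View pics/w1c.png

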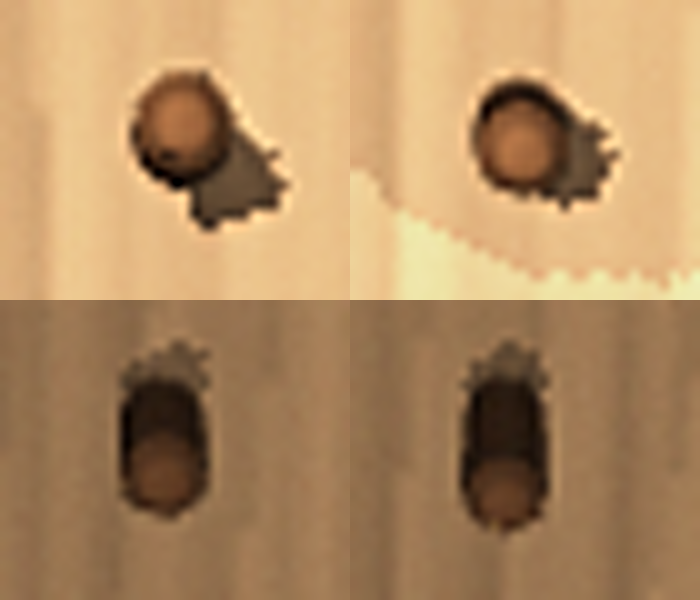

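```bash
python3 - <<'E'
from h import *
import pickle
np.set_printoptions(precision=4,suppress=True)
s,c=pickle.load(open("pics/w1.pkl","rb"))
px=[(250.1,245.5),(250.9,191.7),(251.8,130.9),(252.9,61.8)]
P=[onplane(c,*p,.046)[:2] for p in px];print(np.array(P))
o,y,r=fitrow([.099,.033,-.033,-.099],P);print(o,np.degrees(y));print(r*1e3)
sc=optics.camera_info("scene")
print('shaker',onplane(sc,277,120,.106),'cup',onplane(sc,207,240,.04),'marker',onplane(sc,215,186,.01),onplane(sc,263,206,.01))
print('orange',onplane(sc,264,254,.036))
E
```

```text
[[0.5879 0.1423]
 [0.5587 0.2004]
 [0.5292 0.259 ]
 [0.4997 0.3178]]
[0.5439 0.2299] -63.317769936107545
[[-0.4389  0.9035]
 [-0.0197  0.0266]
 [ 0.1766 -0.4165]
 [ 0.2821 -0.5136]]
shaker [ 0.7081 -0.0082  0.106 ] cup [ 0.3741 -0.0125  0.04  ] marker [0.5265 0.0627 0.01  ] [ 0.5279 -0.0654  0.01  ]
orange [ 0.4026 -0.1311  0.036 ]
```

Board pose is about (0.544, 0.229), yaw −63.1°; the scene and wrist views agree within about 3 mm. Now the same look over the rack.

>>> {"op": "apply_moves", "data": {
  "slide": [
    [-22.4,39.5,0],
    [-22.4,39.5,0],
    [-22.4,39.5,0],
    [-22.4,39.5,0],
    [-22.4,39.5,0],
    [-22.4,39.5,0],
    [-22.4,39.5,0],
    [-22.4,39.5,0],
    [-22.4,39.5,0],
    [-22.4,39.5,0],
    [-22.4,39.5,0],
    [-22.4,39.5,0]
  ],
  "twist": [21.8,21.8,21.8,21.8,21.8,21.8,21.8,21.8,21.8,21.8,21.8,21.8]
}}

```text
clock: 3.2
tcp_pos: [0.5253, -0.2286, 0.2605]
orientation: [3.141, -0.0, 0.096]
contact_force: [-0.3, -0.6, 0.3]
grip_width: 0.0854
```

```bash
python3 snap.py w2
```

```text
3.2 [ 0.5253 -0.2286  0.2605] [179.9947  -0.01     5.4975] 0.08535590023366067 [-0.271  -0.6442  0.3427] 0.014
```

View pics/w2.png

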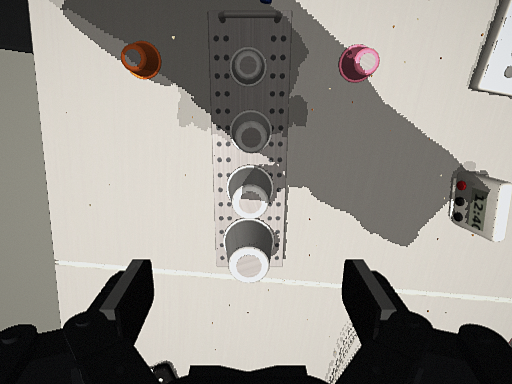

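The wrist view shows the rack moulds with top centres at about (249,66), (251,133), (250,202) and (249,266). They sit on the column of the tool axis.

```bash
python3 - <<'E'
import cv2
a=cv2.imread("pics/w2.png")
t=[cv2.resize(a[y-25:y+25,222:278],None,fx=6,fy=6,interpolation=cv2.INTER_CUBIC) for y in(66,133,202,260)]
cv2.imwrite("pics/w2c.png",cv2.vconcat([cv2.hconcat(t[:2]),cv2.hconcat(t[2:])]))
E
```

```text
(no output)
```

View pics/w2c.png

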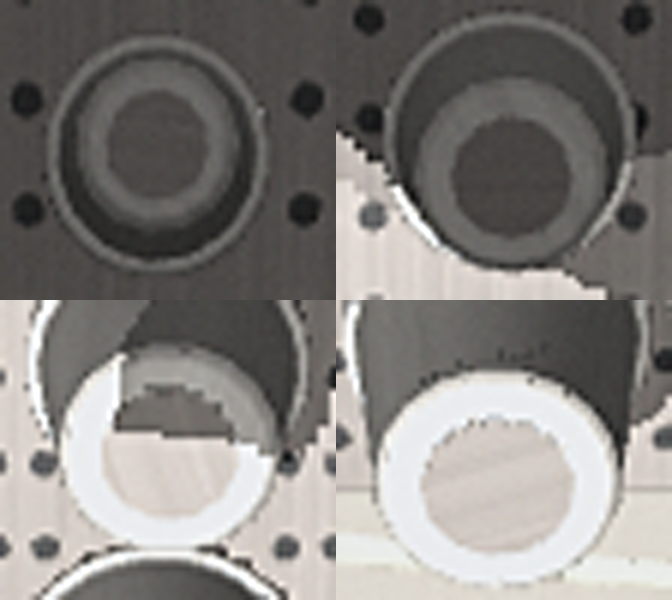

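```bash
python3 - <<'E'
from h import *
import pickle
np.set_printoptions(precision=4,suppress=True)
s,c=pickle.load(open("pics/w2.pkl","rb"))
px=[(247.7,64.7),(250.7,136.9),(249.9,200.9),(248.7,264)]
P=np.array([onplane(c,*p,z)[:2] for p,z in zip(px,[.058,.066,.074,.082])]);print(P)
o,y,r=fitrow([.099,.033,-.033,-.099],P);print(o,np.degrees(y));print(r*1e3)
# offsets in tool frame from the present pose
p=np.array(s['tcp_pos'][:2]);a=s['orientation'][2]
tx=np.array([np.cos(a),np.sin(a)]);ty=np.array([np.sin(a),-np.cos(a)])
for q in P: print((q-p)@tx,(q-p)@ty)
# finger gap + tip in wrist view
E
```

```text
[[ 0.5149 -0.1301]
 [ 0.5242 -0.1953]
 [ 0.5297 -0.2582]
 [ 0.535  -0.3255]]
[ 0.526  -0.2272] 95.77972393963856
[[-1.0502 -1.3285]
 [ 1.5851 -0.8663]
 [ 0.3664  1.9053]
 [-0.9013  0.2895]]
-0.000893578451391366 -0.09909168811682176
0.002099113653717303 -0.033300123006332775
0.001476679763617397 0.029823514386198284
0.0003851513207047824 0.09730955160064522
```

All three views agree within about 2 mm. I'll start with mould_4, going over it and then straight down.

>>> {"op": "apply_moves", "data": {
  "slide": [
    [0,9.8,0],
    [0,9.8,0],
    [0,9.8,0],
    [0,9.8,5],
    [0,9.8,10],
    [0,9.8,14],
    [0,9.8,17],
    [0,9.8,19],
    [0,9.8,20],
    [0,9.8,20],
    [0,9.8,20]
  ],
  "twist": [0,0,0,0,0,0,0,0,0,0,0]
}}

```text
clock: 4.62
tcp_pos: [0.5349, -0.3272, 0.0612]
orientation: [3.141, -0.001, 0.095]
contact_force: [0.4, -0.1, 0.3]
grip_width: 0.0853
```

```bash
cat > look.py <<'E'
import sys,cv2
from rig import telemetry, optics
n=sys.argv[1]; w=optics.read_camera("wrist")
s=optics.read_camera("side") if len(sys.argv)>2 else None
if s is not None:
    x,y=int(sys.argv[2]),int(sys.argv[3]); cr=cv2.resize(s[y:y+128,x:x+96],(288,384),interpolation=cv2.INTER_CUBIC)
    w=cv2.hconcat([w,cr])
cv2.imwrite(f"pics/{n}.png",w)
E
python3 look.py w3 205 195
```

```text
(no output)
```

View pics/w3.png

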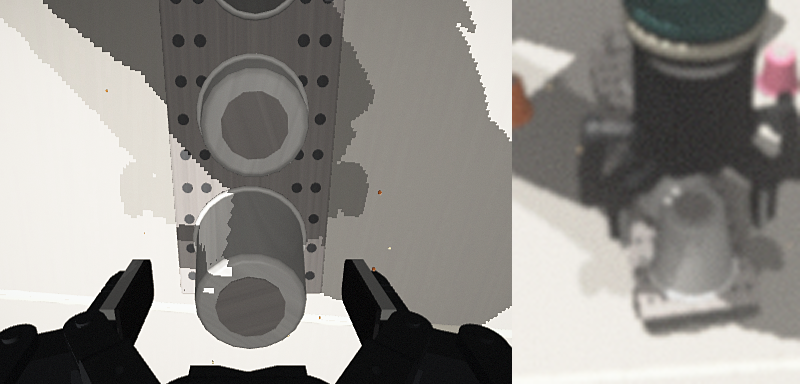

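mould_4's top centre is at (250,305), midway between the jaws (150 and 345), and the tips reach about halfway down it. Closing now.

>>> {"op": "apply_moves", "data": {
  "slide": [
    [0,0,0],
    [0,0,0],
    [0,0,0],
    [0,0,0],
    [0,0,0],
    [0,0,0]
  ],
  "twist": [0,0,0,0,0,0],
  "grip": 1,
  "force": 40
}}

```text
clock: 5.48
tcp_pos: [0.5346, -0.3272, 0.0609]
orientation: [3.141, -0.001, 0.095]
contact_force: [-1.9, 0.8, 7.8]
grip_width: 0.0489
```

```bash
python3 look.py w4 205 195
```

```text
(no output)
```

View pics/w4.png

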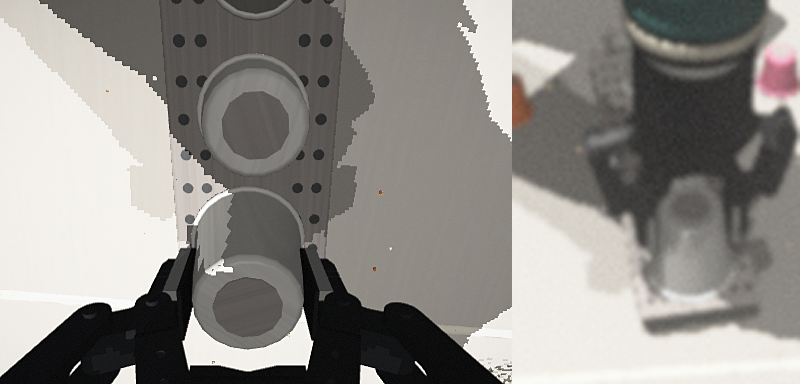

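>>> {"op": "apply_moves", "data": {
  "slide": [
    [0,0,-0.5],
    [0,0,-1],
    [0,0,-1.5],
    [0,0,-2],
    [0,0,-2]
  ],
  "twist": [0,0,0,0,0]
}}

```text
clock: 6.2
tcp_pos: [0.5346, -0.3272, 0.0807]
orientation: [3.141, -0.001, 0.095]
contact_force: [0.4, -0.4, -0.2]
grip_width: 0.0486
```

```bash
python3 look.py w5 205 195
```

```text
(no output)
```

View pics/w5.png

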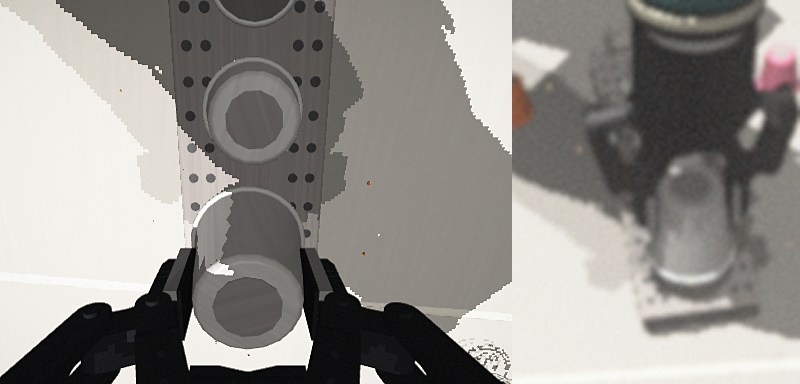

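The mould comes up with the gripper: it stays at (250,305) while the rack recedes. I'll carry it high over to the board's handle-end peg.

>>> {"op": "apply_moves", "data": {
  "slide": [
    [0,0,-3],
    [0,0,-7],
    [0,0,-10],
    [0.4,-2,-10],
    [1.3,-6,-10],
    [2.3,-11,-10],
    [3.4,-16,-10],
    [4.5,-21,-10],
    [5.5,-26,-10],
    [6.6,-31,-10],
    [7.7,-36,-10],
    [8.8,-41,-10],
    [9.4,-44,-10],
    [9.8,-46.1,-10],
    [9.8,-46.1,-10],
    [9.8,-46.1,-10]
  ],
  "twist": [0,0,0,-1,-3,-5,-7.5,-10,-12,-14.5,-17,-19,-20.5,-21.4,-21.4,-21.4]
}}

```text
clock: 8.3
tcp_pos: [0.5882, 0.1404, 0.18]
orientation: [3.142, 0.001, 0.467]
contact_force: [0.3, -1.2, -1.2]
grip_width: 0.0487
```

```bash
python3 look.py w6 210 80
```

```text
(no output)
```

View pics/w6.png

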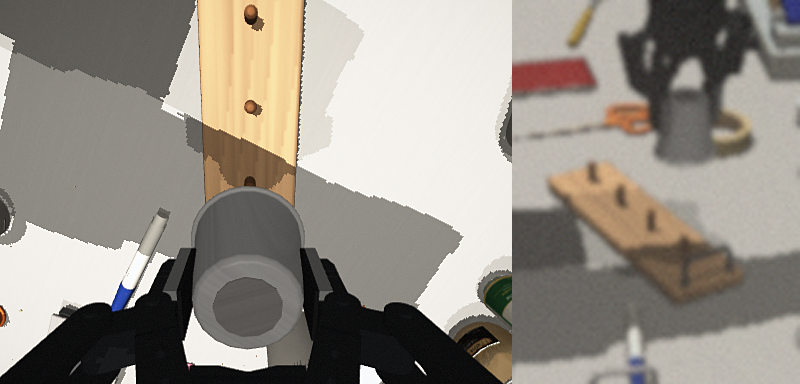

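>>> {"op": "apply_moves", "data": {
  "slide": [
    [0,0,3],
    [0,0,6],
    [0,0,8.5],
    [0,0,10],
    [0,0,11],
    [0,0,11.6],
    [0,0,12],
    [0,0,12],
    [0,0,12]
  ],
  "twist": [0,0,0,0,0,0,0,0,0]
}}

```text
clock: 9.52
tcp_pos: [0.5886, 0.1412, 0.0607]
orientation: [3.141, -0.001, 0.468]
contact_force: [0.4, 0.2, -0.9]
grip_width: 0.0486
```

```bash
python3 look.py w7 210 80
```

```text
(no output)
```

View pics/w7.png

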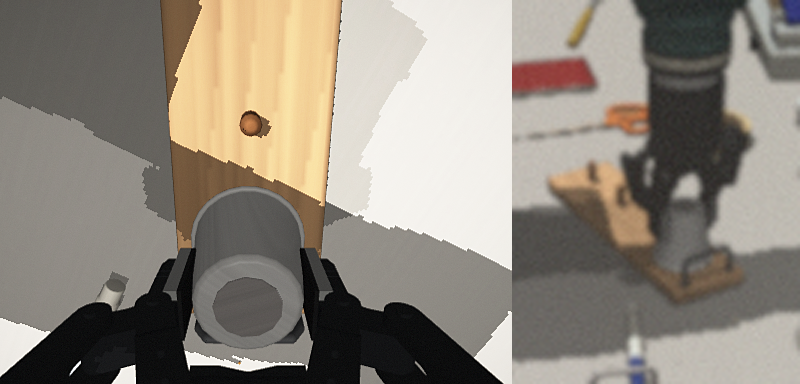

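Seated over the peg with about 1.5 mm to go. Lowering, then opening.

>>> {"op": "apply_moves", "data": {
  "slide": [
    [0,0,0.1],
    [0,0,0.2],
    [0,0,0.2]
  ],
  "twist": [0,0,0]
}}

```text
clock: 10.0
tcp_pos: [0.5885, 0.1411, 0.0589]
orientation: [3.141, -0.001, 0.468]
contact_force: [-3.4, -0.4, 8.9]
grip_width: 0.0486
```

>>> {"op": "apply_moves", "data": {
  "slide": [
    [0,0,0],
    [0,0,0],
    [0,0,0],
    [0,0,0],
    [0,0,0]
  ],
  "twist": [0,0,0,0,0],
  "grip": -1
}}

```text
clock: 10.62
tcp_pos: [0.5884, 0.1411, 0.0582]
orientation: [-3.142, 0.0, 0.468]
contact_force: [0.3, 0.4, -0.8]
grip_width: 0.0853
```

```bash
python3 look.py w8 210 80
```

```text
(no output)
```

View pics/w8.png

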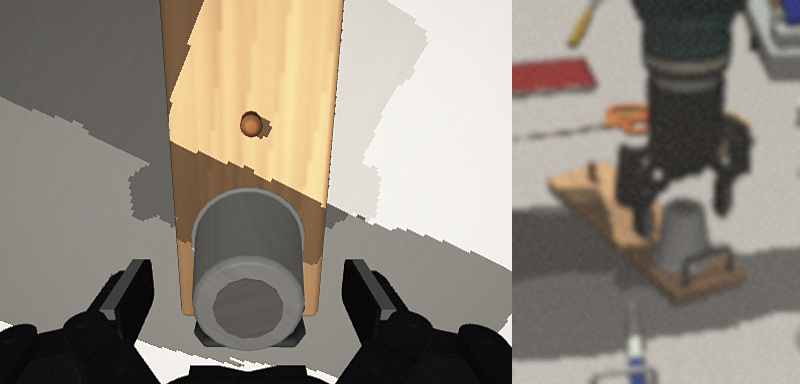

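mould_4 stands flat over its peg, and the next peg at (251,124) is clear. Next mould_3: rise, cross over and descend.

>>> {"op": "apply_moves", "data": {
  "slide": [
    [0,0,-4],
    [0,0,-9],
    [0,0,-13],
    [-1.9,2.6,-13],
    [-5.1,7.3,-13],
    [-8.6,12.2,-13],
    [-12.1,17.2,-13],
    [-15.6,22.2,-13],
    [-19.1,27.1,-13],
    [-21.9,31.1,-13],
    [-23.3,33.1,-13],
    [-23.3,33.1,-13],
    [-23.3,33.1,-13],
    [-23.3,33.1,-9],
    [-23.3,33.1,-5],
    [-23.3,33.1,-2],
    [-23.3,33.1,-0.5],
    [-23.3,33.1,0.2],
    [-23.3,33.1,0.3],
    [-23.3,33.1,0.3]
  ],
  "twist": [0,0,0,1.7,4.7,7.9,11,14.3,17.5,20,21.3,21.3,21.3,21.3,21.3,21.3,21.3,21.3,21.3,21.3]
}}

```text
clock: 13.22
tcp_pos: [0.5303, -0.2596, 0.0561]
orientation: [3.141, -0.001, 0.097]
contact_force: [-0.4, 0.0, 0.5]
grip_width: 0.0852
```

```bash
python3 look.py w9 205 180
```

```text
(no output)
```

View pics/w9.png

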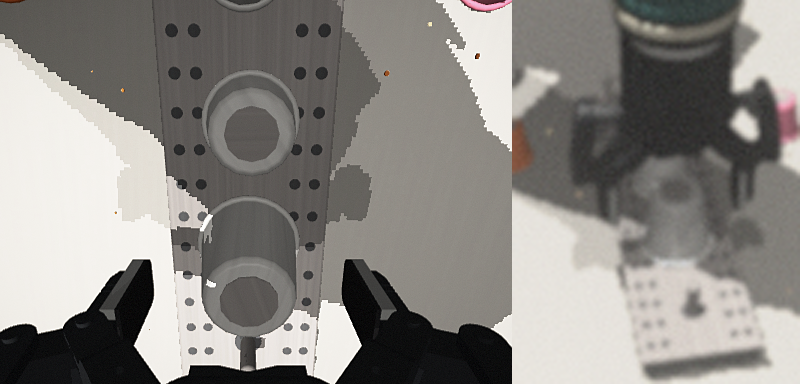

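mould_3's top is at (249,300), centred between the jaws. Close, then a small test lift.

>>> {"op": "apply_moves", "data": {
  "slide": [
    [0,0,0],
    [0,0,0],
    [0,0,0],
    [0,0,0],
    [0,0,0],
    [0,0,0]
  ],
  "twist": [0,0,0,0,0,0],
  "grip": 1,
  "force": 40
}}

```text
clock: 14.08
tcp_pos: [0.5299, -0.2595, 0.0559]
orientation: [3.141, -0.0, 0.096]
contact_force: [-1.9, 1.1, 8.5]
grip_width: 0.0433
```

>>> {"op": "apply_moves", "data": {
  "slide": [
    [0,0,-0.5],
    [0,0,-1],
    [0,0,-1.5],
    [0,0,-2],
    [0,0,-2]
  ],
  "twist": [0,0,0,0,0]
}}

```text
clock: 14.7
tcp_pos: [0.5301, -0.2595, 0.0757]
orientation: [3.141, -0.001, 0.097]
contact_force: [-0.1, 0.3, 0.2]
grip_width: 0.0433
```

```bash
python3 look.py w10 205 180
```

```text
(no output)
```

View pics/w10.png

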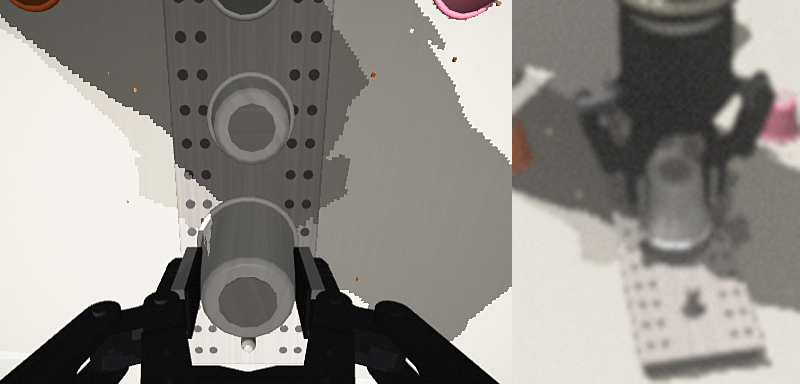

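>>> {"op": "apply_moves", "data": {
  "slide": [
    [0,0,-3],
    [0,0,-7],
    [0,0,-10.5],
    [0.3,-2,-10.5],
    [1,-6,-10.5],
    [1.8,-11,-10.5],
    [2.6,-16,-10.5],
    [3.4,-21,-10.5],
    [4.2,-26,-10.5],
    [5,-31,-10.5],
    [5.8,-36,-10.5],
    [6.6,-41,-10.5],
    [7.1,-44,-10.5],
    [7.3,-45.4,-10.5],
    [7.3,-45.4,-10.5],
    [7.3,-45.4,-10.5]
  ],
  "twist": [0,0,0,-1,-3,-5,-7.5,-10,-12,-14.5,-17,-19,-20.5,-21.3,-21.3,-21.3]
}}

```text
clock: 16.8
tcp_pos: [0.5587, 0.1986, 0.18]
orientation: [3.141, 0.001, 0.467]
contact_force: [0.5, -0.5, -0.9]
grip_width: 0.0433
```

>>> {"op": "apply_moves", "data": {
  "slide": [
    [0,0,3],
    [0,0,6],
    [0,0,9],
    [0,0,11],
    [0,0,12],
    [0,0,12.4],
    [0,0,12.5],
    [0,0,12.5]
  ],
  "twist": [0,0,0,0,0,0,0,0]
}}

```text
clock: 17.8
tcp_pos: [0.5591, 0.1995, 0.0559]
orientation: [3.141, -0.001, 0.468]
contact_force: [0.1, -0.2, -0.4]
grip_width: 0.0428
```

```bash
python3 look.py w11 210 80
```

```text
(no output)
```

View pics/w11.png

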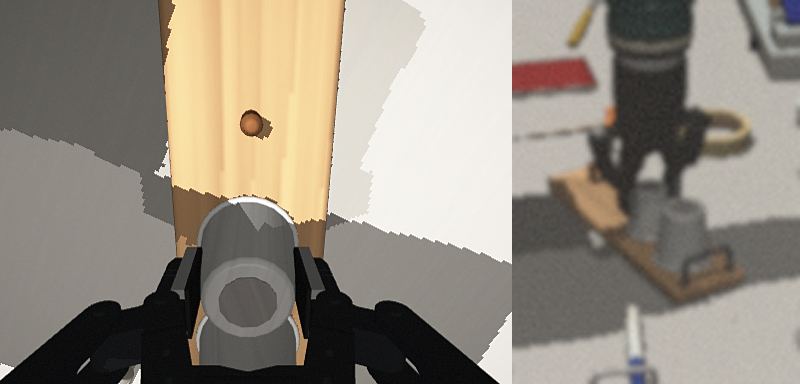

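mould_3 is on its peg's axis next to mould_4, about 2 mm up. Lower 2 mm and open.

>>> {"op": "apply_moves", "data": {
  "slide": [
    [0,0,0.1],
    [0,0,0.2],
    [0,0,0.2]
  ],
  "twist": [0,0,0]
}}

```text
clock: 18.27
tcp_pos: [0.5589, 0.1996, 0.0539]
orientation: [3.141, -0.001, 0.468]
contact_force: [-2.5, -0.6, 8.3]
grip_width: 0.0432
```

>>> {"op": "apply_moves", "data": {
  "slide": [
    [0,0,0],
    [0,0,0],
    [0,0,0],
    [0,0,0],
    [0,0,0]
  ],
  "twist": [0,0,0,0,0],
  "grip": -1
}}

```text
clock: 18.9
tcp_pos: [0.5588, 0.1995, 0.0533]
orientation: [3.142, 0.0, 0.468]
contact_force: [-0.6, -0.1, 0.5]
grip_width: 0.0853
```

```bash
python3 look.py w12 210 80
```

```text
(no output)
```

View pics/w12.png

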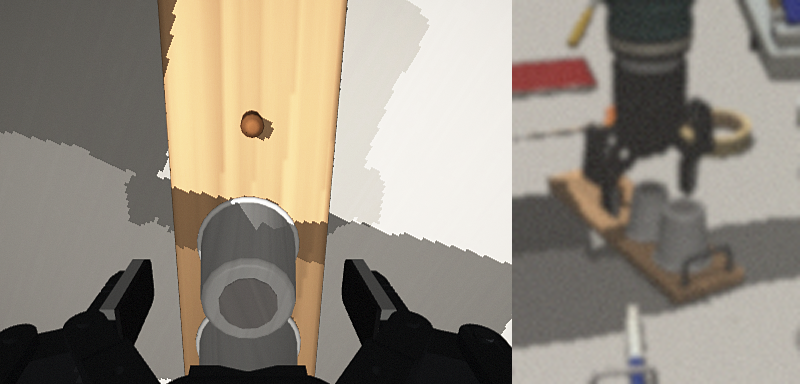

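mould_3 is released and upright. Next is mould_2.

>>> {"op": "apply_moves", "data": {
  "slide": [
    [0,0,-4],
    [0,0,-9],
    [0,0,-13],
    [-1.7,2.7,-13],
    [-4.6,7.4,-13],
    [-7.7,12.5,-13],
    [-10.9,17.5,-13],
    [-14,22.6,-13],
    [-17.2,27.6,-13],
    [-19.7,31.7,-13],
    [-20.9,33.7,-13],
    [-20.9,33.7,-13],
    [-20.9,33.7,-13],
    [-20.9,33.7,-9],
    [-20.9,33.7,-5],
    [-20.9,33.7,-2],
    [-20.9,33.7,-0.5],
    [-20.9,33.7,0.1],
    [-20.9,33.7,0.2],
    [-20.9,33.7,0.2]
  ],
  "twist": [0,0,0,1.7,4.7,7.9,11,14.3,17.5,20,21.3,21.3,21.3,21.3,21.3,21.3,21.3,21.3,21.3,21.3]
}}

```text
clock: 21.5
tcp_pos: [0.5249, -0.1957, 0.0521]
orientation: [3.141, -0.001, 0.097]
contact_force: [-0.6, -0.3, 0.8]
grip_width: 0.0855
```

```bash
python3 look.py w13 205 170
```

View pics/w13.png

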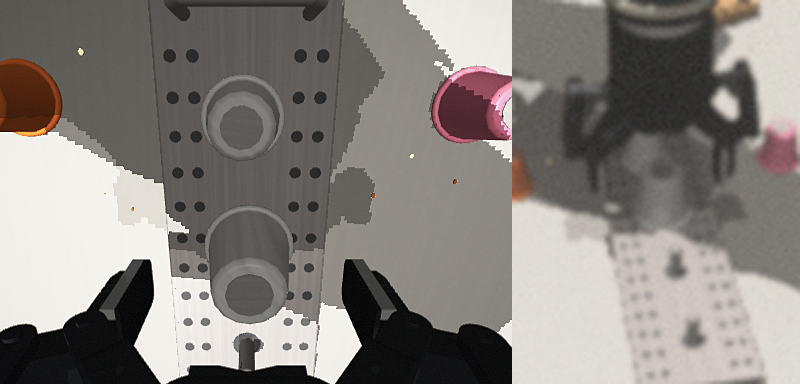

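mould_2's top is at (249,293), centred between the jaws. Close and test-lift.

>>> {"op": "apply_moves", "data": {
  "slide": [
    [0,0,0],
    [0,0,0],
    [0,0,0],
    [0,0,0],
    [0,0,0],
    [0,0,0],
    [0,0,0]
  ],
  "twist": [0,0,0,0,0,0,0],
  "grip": 1,
  "force": 40
}}

```text
clock: 22.48
tcp_pos: [0.5244, -0.1956, 0.0517]
orientation: [3.141, -0.0, 0.096]
contact_force: [-1.8, 1.3, 7.1]
grip_width: 0.0363
```

>>> {"op": "apply_moves", "data": {
  "slide": [
    [0,0,-0.5],
    [0,0,-1],
    [0,0,-1.5],
    [0,0,-2],
    [0,0,-2]
  ],
  "twist": [0,0,0,0,0]
}}

```text
clock: 23.1
tcp_pos: [0.5246, -0.1956, 0.0717]
orientation: [3.141, -0.001, 0.096]
contact_force: [-0.2, 0.7, -1.0]
grip_width: 0.0363
```

```bash
python3 look.py w14 205 170
```

```text
(no output)
```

View pics/w14.png

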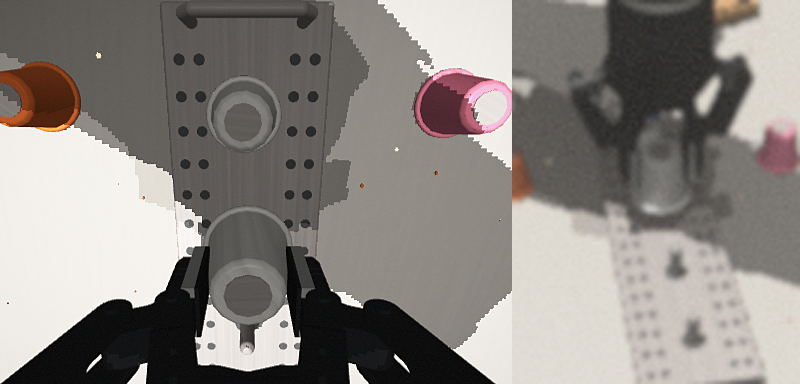

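>>> {"op": "apply_moves", "data": {
  "slide": [
    [0,0,-3],
    [0,0,-7],
    [0,0,-11],
    [0.2,-2,-11],
    [0.6,-6,-11],
    [1.2,-11,-11],
    [1.7,-16,-11],
    [2.2,-21,-11],
    [2.8,-26,-11],
    [3.3,-31,-11],
    [3.8,-36,-11],
    [4.4,-41,-11],
    [4.7,-44,-11],
    [4.8,-45.1,-11],
    [4.8,-45.1,-11],
    [4.8,-45.1,-11]
  ],
  "twist": [0,0,0,-1,-3,-5,-7.5,-10,-12,-14.5,-17,-19,-20.5,-21.3,-21.3,-21.3]
}}

```text
clock: 25.2
tcp_pos: [0.5286, 0.2571, 0.1811]
orientation: [3.141, 0.0, 0.467]
contact_force: [0.6, -0.1, 0.6]
grip_width: 0.0362
```

>>> {"op": "apply_moves", "data": {
  "slide": [
    [0,0,3],
    [0,0,6],
    [0,0,9],
    [0,0,11.3],
    [0,0,12.4],
    [0,0,12.9],
    [0,0,13.1],
    [0,0,13.1]
  ],
  "twist": [0,0,0,0,0,0,0,0]
}}

```text
clock: 26.2
tcp_pos: [0.529, 0.258, 0.0508]
orientation: [3.141, -0.001, 0.468]
contact_force: [-0.7, -0.1, -1.2]
grip_width: 0.0361
```

```bash
python3 look.py w15 200 70
```

```text
(no output)
```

View pics/w15.png

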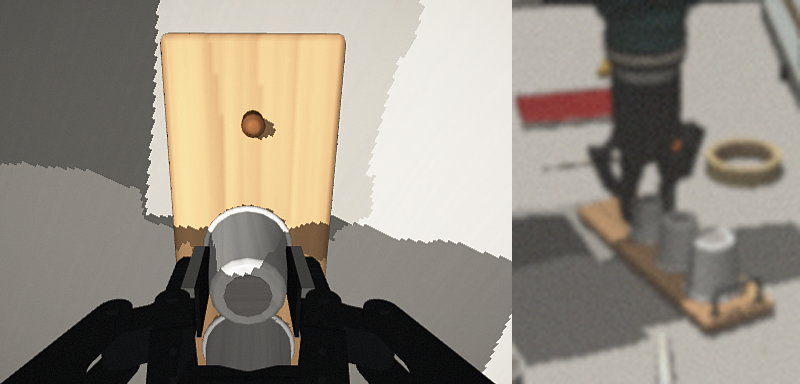

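mould_2 is over its peg, about 1 mm up. Lower and open.

>>> {"op": "apply_moves", "data": {
  "slide": [
    [0,0,0.1],
    [0,0,0.1],
    [0,0,0.1]
  ],
  "twist": [0,0,0]
}}

```text
clock: 26.68
tcp_pos: [0.529, 0.2581, 0.0498]
orientation: [3.141, -0.001, 0.468]
contact_force: [-1.4, -0.1, 6.0]
grip_width: 0.0363
```

>>> {"op": "apply_moves", "data": {
  "slide": [
    [0,0,0],
    [0,0,0],
    [0,0,0],
    [0,0,0],
    [0,0,0]
  ],
  "twist": [0,0,0,0,0],
  "grip": -1
}}

```text
clock: 27.3
tcp_pos: [0.5287, 0.258, 0.0493]
orientation: [-3.142, -0.0, 0.468]
contact_force: [-0.6, 0.2, -0.1]
grip_width: 0.0855
```

```bash
python3 look.py w16 200 70
```

```text
(no output)
```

View pics/w16.png

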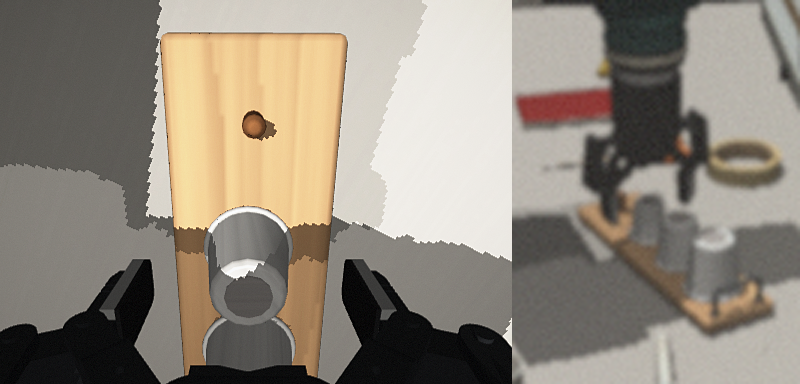

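mould_2 is released flat. Last is mould_1.

>>> {"op": "apply_moves", "data": {
  "slide": [
    [0,0,-4],
    [0,0,-9],
    [0,0,-13],
    [-1.5,2.7,-13],
    [-4.1,7.5,-13],
    [-6.9,12.6,-13],
    [-9.8,17.7,-13],
    [-12.6,22.8,-13],
    [-15.4,27.9,-13],
    [-17.7,32,-13],
    [-18.8,34,-13],
    [-18.8,34,-13],
    [-18.8,34,-13],
    [-18.8,34,-9],
    [-18.8,34,-5],
    [-18.8,34,-2],
    [-18.8,34,-0.6],
    [-18.8,34,0],
    [-18.8,34,0],
    [-18.8,34,0]
  ],
  "twist": [0,0,0,1.7,4.7,7.9,11,14.3,17.5,20,21.3,21.3,21.3,21.3,21.3,21.3,21.3,21.3,21.3,21.3]
}}

```text
clock: 29.9
tcp_pos: [0.5149, -0.1304, 0.0501]
orientation: [3.141, -0.001, 0.097]
contact_force: [0.5, 0.3, 0.6]
grip_width: 0.0856
```

```bash
python3 look.py w17 205 160
```

```text
(no output)
```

View pics/w17.png

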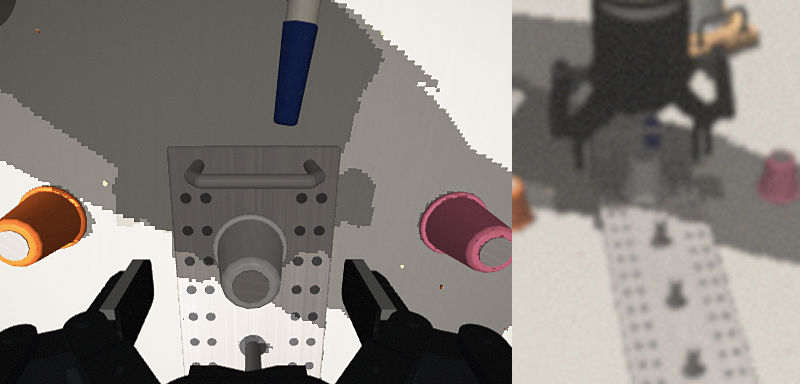

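mould_1 is grey, stands over the peg nearest the wire handle, and its top at (250,287) is centred. The orange and pink cups are well outside the jaws. Close and test-lift.

>>> {"op": "apply_moves", "data": {
  "slide": [
    [0,0,0],
    [0,0,0],
    [0,0,0],
    [0,0,0],
    [0,0,0],
    [0,0,0],
    [0,0,0]
  ],
  "twist": [0,0,0,0,0,0,0],
  "grip": 1,
  "force": 35
}}

```text
clock: 30.88
tcp_pos: [0.5145, -0.1303, 0.0495]
orientation: [3.141, -0.0, 0.096]
contact_force: [-1.2, 1.0, 5.7]
grip_width: 0.0278
```

>>> {"op": "apply_moves", "data": {
  "slide": [
    [0,0,-0.5],
    [0,0,-1],
    [0,0,-1.5],
    [0,0,-2],
    [0,0,-2]
  ],
  "twist": [0,0,0,0,0]
}}

```text
clock: 31.5
tcp_pos: [0.5146, -0.1304, 0.0697]
orientation: [3.141, -0.001, 0.096]
contact_force: [0.2, 0.0, -0.6]
grip_width: 0.0285
```

```bash
python3 look.py w18 205 160
```

```text
(no output)
```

View pics/w18.png

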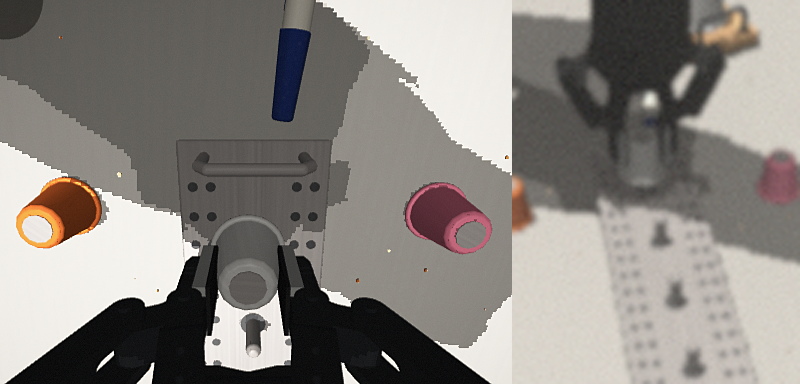

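>>> {"op": "apply_moves", "data": {
  "slide": [
    [0,0,-3],
    [0,0,-7],
    [0,0,-11],
    [0.1,-2,-11],
    [0.4,-6,-11],
    [0.7,-11,-11],
    [1,-16,-11],
    [1.3,-21,-11],
    [1.6,-26,-11],
    [1.9,-31,-11],
    [2.2,-36,-11],
    [2.5,-41,-11],
    [2.7,-43.5,-11],
    [2.8,-44.7,-11],
    [2.8,-44.7,-11],
    [2.8,-44.7,-11]
  ],
  "twist": [0,0,0,-1,-3,-5,-7.5,-10,-12,-14.5,-17,-19,-20.5,-21.3,-21.3,-21.3]
}}

```text
clock: 33.6
tcp_pos: [0.4992, 0.3165, 0.1791]
orientation: [3.141, 0.0, 0.467]
contact_force: [-0.1, 0.0, 0.2]
grip_width: 0.0282
```

>>> {"op": "apply_moves", "data": {
  "slide": [
    [0,0,3],
    [0,0,6],
    [0,0,9],
    [0,0,11.3],
    [0,0,12.5],
    [0,0,13],
    [0,0,13.1],
    [0,0,13.1]
  ],
  "twist": [0,0,0,0,0,0,0,0]
}}

```text
clock: 34.6
tcp_pos: [0.4996, 0.3175, 0.0489]
orientation: [3.142, -0.001, 0.468]
contact_force: [-0.5, 0.3, -0.4]
grip_width: 0.0283
```

```bash
python3 look.py w19 200 70
```

```text
(no output)
```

View pics/w19.png

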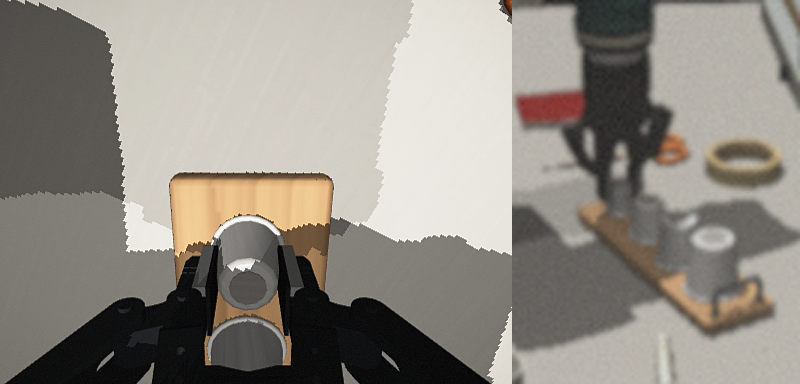

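mould_1 is over the last peg, about 1.4 mm up. Lower and open.

>>> {"op": "apply_moves", "data": {
  "slide": [
    [0,0,0.1],
    [0,0,0.2],
    [0,0,0.2]
  ],
  "twist": [0,0,0]
}}

```text
clock: 35.08
tcp_pos: [0.4995, 0.3175, 0.0474]
orientation: [3.141, -0.001, 0.468]
contact_force: [-2.9, -1.3, 15.3]
grip_width: 0.028
```

>>> {"op": "apply_moves", "data": {
  "slide": [
    [0,0,0],
    [0,0,0],
    [0,0,0],
    [0,0,0],
    [0,0,0],
    [0,0,0]
  ],
  "twist": [0,0,0,0,0,0],
  "grip": -1
}}

```text
clock: 35.83
tcp_pos: [0.4992, 0.3174, 0.0463]
orientation: [-3.142, -0.0, 0.468]
contact_force: [-0.8, 0.6, 0.7]
grip_width: 0.0854
```

```bash
python3 look.py w20 200 70
```

```text
(no output)
```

View pics/w20.png

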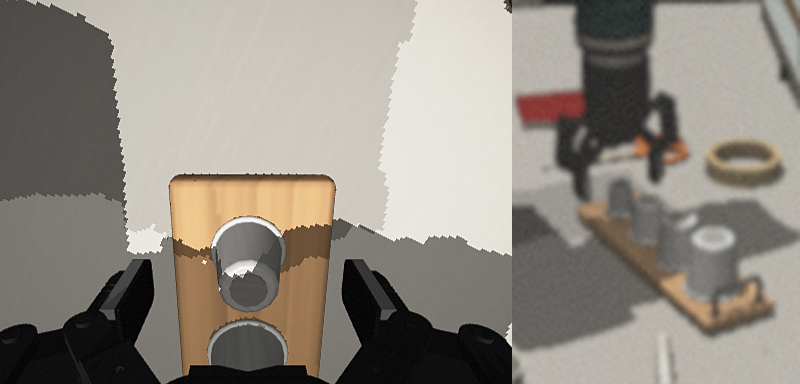

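Released. I'll rise straight up, then move over the board's middle for a final check.

>>> {"op": "apply_moves", "data": {
  "slide": [
    [0,0,-4],
    [0,0,-9],
    [0,0,-15],
    [0,0,-21.4],
    [0,4,-21.4],
    [0,8,-21.4],
    [0,9.9,-21.4],
    [0,9.9,-21.4],
    [0,9.9,-21.4],
    [0,9.9,-21.4]
  ],
  "twist": [0,0,0,0,0,0,0,0,0,0]
}}

```text
clock: 37.17
tcp_pos: [0.5434, 0.2299, 0.2603]
orientation: [-3.141, 0.0, 0.469]
contact_force: [-0.1, 0.1, -0.4]
grip_width: 0.0853
```

```bash
python3 snap.py w21; python3 - <<'E'
import cv2
from rig import optics
a=cv2.imread("pics/w21.png")
t=[cv2.resize(a[y-30:y+30,220:284],None,fx=5,fy=5,interpolation=cv2.INTER_CUBIC) for y in(56,125,200,260)]
cv2.imwrite("pics/w21c.png",cv2.vconcat([cv2.hconcat(t[:2]),cv2.hconcat(t[2:])]))
cv2.imwrite("pics/scene9.png",optics.read_camera("scene"));cv2.imwrite("pics/side9.png",optics.read_camera("side"))
E
```

```text
37.175 [0.5434 0.2299 0.2603] [-179.9881    0.0046   26.8897] 0.08528845287750306 [-0.0551  0.1368 -0.4022] 0.014
```

View pics/w21.png

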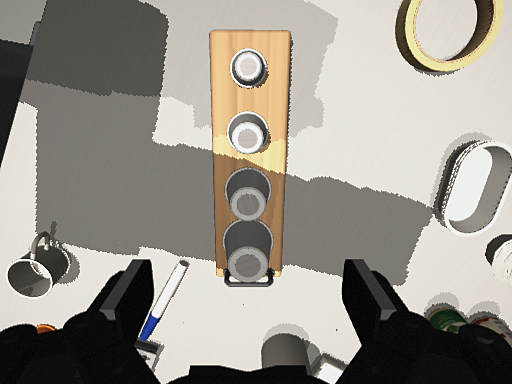

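View pics/w21c.png

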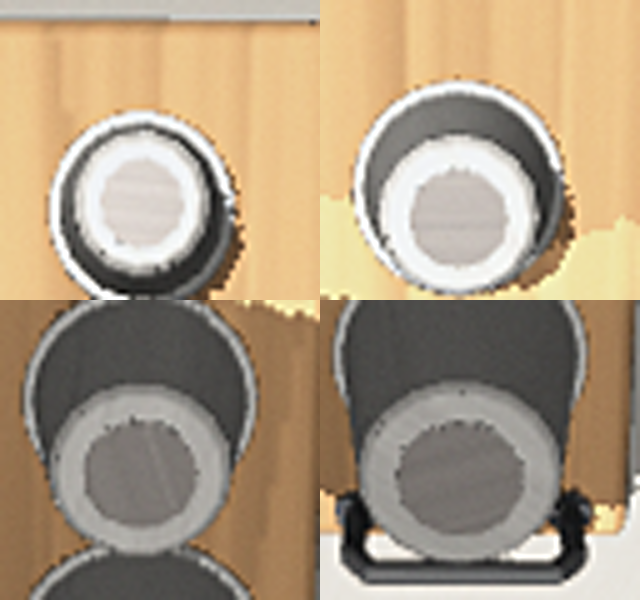

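View pics/scene9.png

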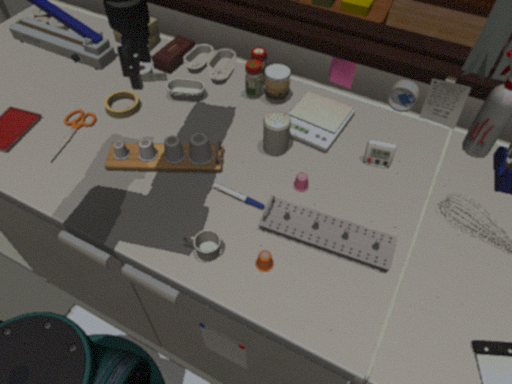

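The final view shows falling sizes away from the handle, with tops at about (248,66), (248,138), (248,204) and (248,264). The shaker, marker and cup look unmoved. I'll put numbers on it.

```bash
python3 - <<'E'
from h import *
import pickle,cv2
np.set_printoptions(precision=1,suppress=True)
s,c=pickle.load(open("pics/w21.pkl","rb"))
px=[(248,65.8),(247.2,137.6),(247.6,203.6),(247.6,263.6)]
rim=[(248,67,.020)]
for o,y in(((.5439,.2299),-63.32),((.5435,.2266),-62.76)):
    y=np.radians(y);d=np.array([np.cos(y),np.sin(y)]);n=np.array([-d[1],d[0]])
    for i,(p,z,x) in enumerate(zip(px,[.056,.064,.072,.080],[-.099,-.033,.033,.099])):
        q=onplane(c,*p,z)[:2]-o; print(i+1,'err mm',np.array([q@d-x,q@n])*1e3)
a=cv2.imread("pics/scene0.png");b=cv2.imread("pics/scene9.png")
for nm,(x,y,w,h) in dict(shaker=(258,108,36,50),marker=(208,180,62,30),cup=(180,226,48,38)).items():
    t=a[y:y+h,x:x+w];r=cv2.matchTemplate(b[y-8:y+h+8,x-8:x+w+8],t,cv2.TM_CCOEFF_NORMED);_,v,_,l=cv2.minMaxLoc(r);print(nm,l[0]-8,l[1]-8,round(v,3))
sd=cv2.imread("pics/side9.png");cv2.imwrite("pics/side9c.png",cv2.resize(sd[120:190,210:295],None,fx=8,fy=8,interpolation=cv2.INTER_CUBIC))
E
```

```text
1 err mm [ 0.  -1.6]
2 err mm [-0.1 -2.1]
3 err mm [-0.3 -1.4]
4 err mm [-1.9 -1. ]
1 err mm [-2.7  1.2]
2 err mm [-2.8  0.1]
3 err mm [-3.1  0.2]
4 err mm [-4.6 -0.1]
shaker 0 0 0.992
marker 0 0 0.88
cup 0 0 0.645
```

View pics/side9c.png

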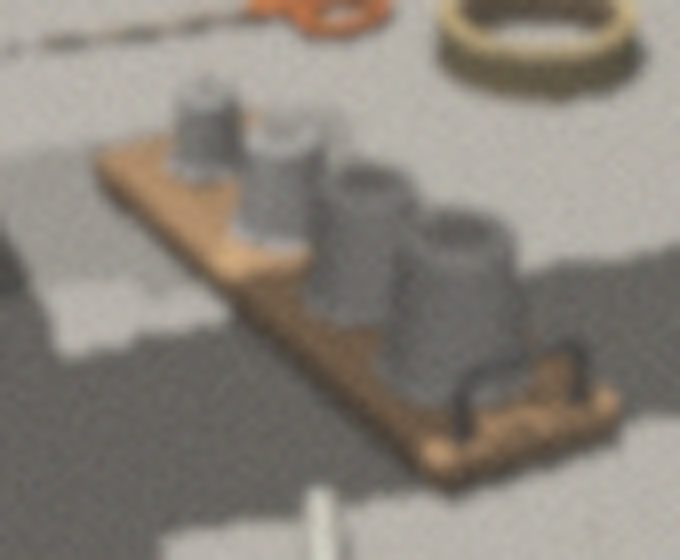

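All four moulds stand upright in the right order, with top centres within about 5 mm of their pegs even on the less favourable board estimate. The bystanders show no shift, and the gripper is clear at z = 0.26 m. Handing in.

```bash
python3 -c "
from rig import sign_off
print(sign_off())"
```

```text
the job is handed in; nothing more can be done
None
```

I moved all four moulds from the draining rack to the storage board, and they now stand in reverse order: mould_4 at the handle, then mould_3, mould_2 and mould_1 at the far end. I lifted each one straight off its peg, set it down until contact showed in the force reading, and released it. The job was handed in at about 37 s of the 99 s allowed; `sign_off` reports no verdict.

Last checks before handing in:
- **Centring:** each mould's top centre is within 2.1 mm of its peg using the wrist-camera board position. Using the scene-camera board position it is within 4.6 mm. The two estimates differ by about 3 mm, and both are inside the 10 mm limit.
- **Standing:** all four look upright and flat in the side and wrist views. I judged this by eye and did not measure tilt or rim height separately.
- **Bystanders:** image matching found 0 px shift for the sugar shaker, the marker and the measuring cup. The cup's match was weaker (0.65), probably because a shadow now falls across it, but its best match was also at zero shift.
- **Gripper:** open and clear of everything, with the TCP at z = 0.26 m.

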